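# Carbon tube from the stock rack into the cutting jig

### The job

Draw the black carbon tube out of the stock rack, lay it down in the two white V-cradles of the cutting jig, and slide it along until one end bears lightly against the red length stop; then let go of it. The stop is already set to length, so do not shift it, and leave the rack, the other tubes and everything else on the bench where they are.

Things in the scene. Friction and masses are not known exactly. Their poses are not given: they have to be found in the camera images.
- carbon_tube_mid (a point): Centre of the black carbon tube with a yellow band near each end: diameter 16 mm, 260 mm long, loose, 35 to 70 g. z along the tube, upward as it stands (foot at z -130 mm, top at +130 mm); the ends are alike, either may go to the stop. It starts in one of the rack's three cells, leaning about 30 degrees from vertical in a notch of the back panel; its upper 116 mm stand free.
- carbon_tube_foot (a point): Middle of the tube's lower end face as it stands in the rack.
- alu_tube_mid (a point): Centre of the plain aluminium tube, same size, leaning in another cell, z along it, upward.
- dowel_mid (a point): Centre of the plain wooden dowel, same size, leaning in another cell, z along it, upward.
- rack: Plywood stock rack on a dark steel foot plate (156 x 204 x 5 mm), loose, 1.0 to 2.0 kg. Origin under its centre, z up, x the way the tubes lean, towards the notched back panel. Box 106 mm (x) by 184 mm (y), walls 10 mm; three open cells at y -58, 0 and +58 mm, each 86 mm (x) by 48 mm (y) inside. Inner floor at 12 mm; front panel and dividers reach 120 mm.
- rack_notch (a point): Bottom of the middle notch of the rack's back panel, in the panel's thickness, 137 mm above the bench; axes as the rack's. One notch behind each cell, 22 mm wide; the teeth between them reach 145 mm. The tubes lean on the notch bottoms.
- jig: The cutting jig, fixed to the bench: aluminium base 56 mm (x) by 330 mm (y) by 12 mm high. Origin under the base's centre, axes as those of the cradle point, which lies at y +35 mm.
- cradle (a point): Where the axis of a 16 mm tube lies when it rests in the jig's two white 90 degree V-cradles, midway between them, 56 mm above the bench. y runs along the Vs, level, away from the length stop; z up. Cradles centred at y +100 mm (23 mm long, with a saw slot) and y -100 mm (16 mm long), 46 mm wide; the V is 34 mm wide at the mouth; the outer edges reach about 6 mm above this point.
- stop_face (a point): Point on the contact face of the red length stop, at the height of the lying tube's axis; y points out of the face along the Vs towards the cradles. The stop (46 mm wide, 14 mm thick, top 15 mm above this point) is a slide on the jig held by a clamp screw: it stays put under a light push and slips under about 10 N along y.
- length_stop (a joint): Setting of the length stop along the jig's y, in m, between -0.016 and 0.016; the face lies at y = -0.135 + this value in the frame of the cradle point. The setting differs each time and must be kept.
- tape_roll: Yellow tape roll lying flat, diameter 94 mm, 25 mm high, bystander, origin under its centre.
- filler_tin: Small tin, diameter 68 mm, 50 mm high, bystander, origin under its centre.
- pliers: Pliers with red and blue handles lying flat, 170 mm long, 13 mm high, bystander, origin at the pivot.
- sanding_block: Cork sanding block 120 x 65 x 28 mm, bystander, origin under its centre.

How it is judged:
By the outcome, as a careful person would: the job done as asked, in the order asked, and still so for the second after the job is handed in, with the robot touching nothing.
It also fails if it takes over 53 s, if anything falls off the work surface, if the arm or the gripper's body presses on something with over 40 N, if the wrist force passes 120 N, or if a joint passes its speed limit or range.

### The arm

A 7-joint arm with a two-finger parallel gripper is mounted at the origin on the work surface. World frame = base frame: x ahead of the robot, y to its left, z up, the work surface at z = 0. Lengths are in m, angles in rad, forces in N, time in s.
With the tool pointing down it reaches from about 0.4 to 0.85 m from the base axis. Payload 10.4 kg.
Tool frame: the origin (TCP) lies at the very end of the fingers, on their centre line; the grasp point (between the pads) lies 19 mm behind it; z points along the fingers, y is the direction in which the jaws open and shut (so a half turn about z gives the same grasp; the last joint's range is limited). The gripper opens to 87 mm and grips with 3 to 60 N. Pads are 19 mm wide; open, the fingers measure 117 mm over their backs; the gripper's body (75 mm by 190 mm) begins 51 mm behind the grasp point.
Start: joints at [-1.202, 0.332, -0.065, 1.46, 0.022, 1.35, -0.088], TCP at [0.239, 0.578, 0.223] pointing down, gripper open.
Joint ranges: [-2.6, 2.6], [-0.5, 2.12], [-1.47, 1.34], [0.16, 2.42], [-1.27, 4.41], [0.06, 2.06], [-2.6, 2.6]. Speed limits (rad/s): [2.22, 2.22, 2.79, 2.79, 3.14, 3.14, 3.14].

### API

Orientations are given as a unit quaternion [x, y, z, w].
In Python, from bench import read_state, camera, close_job gives the robot as it stands.
- The arm moves only by the shell command python3 -m inch 'ROWS' [OPENING] [FORCE]. ROWS is JSON, a list of rows, each a list of 6 numbers: the shift along the tool's x, y, z as a fraction of full scale, then the turn, a rotation vector about the tool's x, y, z as a fraction of full scale. In form: [[tx, ty, tz, ax, ay, az], ...]. A call has 1 to 5 rows; each row shifts and turns the commanded pose from where the row before left it, along the tool's axes as they then stand; what a row does not reach is not made up. Full scale, the value 1, is 0.04 m for a shift and 120 degrees for a turn. A row lasts 1/8 s, in which the tool goes at most 62.5 mm and 10.7 degrees, less where a joint would pass 70% of its speed; a pose out of reach is approached as far as the arm can. A call with a number of a shift or a turn outside -1 to 1 is refused whole. A call with a gripper value outside its range is refused whole. OPENING is the opening, from -1 (shut) to 1 (fully open), so that 0 is half open, set as the call begins (- or left out, the last holds). The fingers move at their own pace and stop on an object; FORCE is the grip in N (left out, the last holds). Time passes only in rows, so rows that do not move let the fingers close. It gives the time, the measured TCP pose, the force and the opening at its end, in the units of the state.
- read_state(): the state, without advancing time (a new reading comes with each control period).
- camera(name): name is "scene" or "top" or "wrist"; returns a dict with "img" (420x560x3 uint8, red, green, blue), "depth" (420x560 float32, m along the optical axis (not along the pixel's ray), 0 where there is no reading), "fx", "fy", "cx", "cy" (pixels), "k1" (the pictures are not rectified: a ray, as slopes to the right and down, at radius r is drawn at 1 + k1 r^2 times it, then the intrinsics apply), "position" and "orientation" of the camera in the world; the wrist camera has in their place "tool_from_camera" (4x4, takes a point from camera to tool coordinates, whose origin is the TCP and whose axes are the flange's). Camera axes: x right, y down, z forward; pixel columns grow to the right and rows downward; lengths in m; the calibration is good to about 2 mm. A picture is of the moment at which its call begins: read the wrist's pose just before it.
- close_job(): hands the job in, once; it reports no verdict.
The state is a dict: "time": time; "joint_positions": joint angles; "joint_vel": joint speeds; "joint_torque": joint torques, N m; "ee_pos": TCP position; "eef_rot": TCP orientation; "ft_force": force on the tool from outside, world axes, zero at the start; "torque": the same for the moment, N m; "width": finger opening in m.
Only numpy, scipy, OpenCV 4.12 (cv2) and the standard library are available. Lean on these libraries where they do the work, as an engineer would, in place of code of your own. Each camera call takes 0.05 s, during which the arm holds its last target.

## Working session

There is one attempt and no reset: what is moved stays moved. The work goes in short steps, Python scripts to look and compute and a shell command to move; the robot and the scene stay as the last step left them, time stands still between calls to the robot, and variables do not carry over. Pictures are saved under pics/ and viewed, and the job is handed in when it is done.

```bash
ls; mkdir -p pics
cat > h.py <<'E'
import numpy as np, cv2
from scipy.spatial.transform import Rotation as R
from bench import read_state, camera
np.set_printoptions(precision=4,suppress=True)
def save(c,n): cv2.imwrite('pics/'+n+'.png',c['img'][:,:,::-1])
def campose(c,st=None):
    if 'position' in c:
        return R.from_quat(c['orientation']).as_matrix(),np.array(c['position'])
    T=np.array(c['tool_from_camera']); Rt=R.from_quat(st['eef_rot']).as_matrix()
    return Rt@T[:3,:3], Rt@T[:3,3]+np.array(st['ee_pos'])
def ray(c,u,v):
    K=np.array([[c['fx'],0,c['cx']],[0,c['fy'],c['cy']],[0,0,1.]])
    p=cv2.undistortPoints(np.array([[[u,v]]],float),K,np.array([c['k1'],0,0,0,0.]))[0,0]
    return np.array([p[0],p[1],1.])
def plane(c,u,v,z,st=None):
    Rm,t=campose(c,st); d=Rm@ray(c,u,v); return t+d*(z-t[2])/d[2]
def dep(c,u,v,st=None):
    Rm,t=campose(c,st); return t+Rm@(ray(c,u,v)*c['depth'][int(round(v)),int(round(u))])
def cloud(c,st=None):
    Rm,t=campose(c,st); h,w=c['depth'].shape
    K=np.array([[c['fx'],0,c['cx']],[0,c['fy'],c['cy']],[0,0,1.]])
    uu,vv=np.meshgrid(np.arange(w),np.arange(h))
    p=cv2.undistortPoints(np.stack([uu,vv],-1).reshape(-1,1,2).astype(float),K,np.array([c['k1'],0,0,0,0.]))[:,0]
    r=np.c_[p,np.ones(len(p))]*c['depth'].reshape(-1,1)
    return (r@Rm.T+t).reshape(h,w,3)
E
python3 - <<'E'
from h import *
import pickle
s=read_state();print(s)
for n in ('scene','top','wrist'):
    c=camera(n);save(c,n+'0');pickle.dump(c,open(n+'0.pkl','wb'))
    print(n,{k:c[k] for k in c if k not in('img','depth')})
E
```

```text
pics
{'time': 0.0, 'joint_positions': array([-1.2017,  0.3329, -0.0647,  1.461 ,  0.0217,  1.3499, -0.0885]), 'joint_vel': array([ 0.0009, -0.0023,  0.0006,  0.0012,  0.0001,  0.0012, -0.0013]), 'joint_torque': array([ -0.    , -62.3251,   0.0247, -38.9905,  -0.0612,   0.0397,
         0.0001]), 'ee_pos': array([0.2385, 0.5773, 0.2217]), 'eef_rot': array([ 0.1946,  0.9809, -0.0007, -0.0001]), 'ft_force': array([-0.806 , -0.4752, -1.2273]), 'torque': array([-0.0049,  0.0043, -0.0019]), 'width': 0.08675717901817717}
scene {'fx': 387.3673784587124, 'fy': 387.3673784587124, 'cx': 273.5671357970995, 'cy': 211.8657475633034, 'k1': 0.013256865698808278, 'position': array([1.3178, 0.1132, 1.2002]), 'orientation': array([ 0.6344,  0.7124, -0.2277, -0.1953])}
top {'fx': 512.1692568183122, 'fy': 512.1692568183122, 'cx': 275.6555433642794, 'cy': 199.63818015311801, 'k1': 0.05371408623754238, 'position': array([0.4522, 0.0329, 1.5324]), 'orientation': array([ 0.7159, -0.6973,  0.0307, -0.0154])}
wrist {'fx': 291.60121597305994, 'fy': 291.60121597305994, 'cx': 281.5463293242978, 'cy': 207.2378548004074, 'k1': 0.004266433513886139, 'tool_from_camera': array([[-0.0013, -0.9635, -0.2679,  0.0731],
       [ 1.    , -0.001 , -0.0013, -0.0006],
       [ 0.001 , -0.2679,  0.9635, -0.1633],
       [ 0.    ,  0.    ,  0.    ,  1.    ]])}
```

View pics/scene0.png

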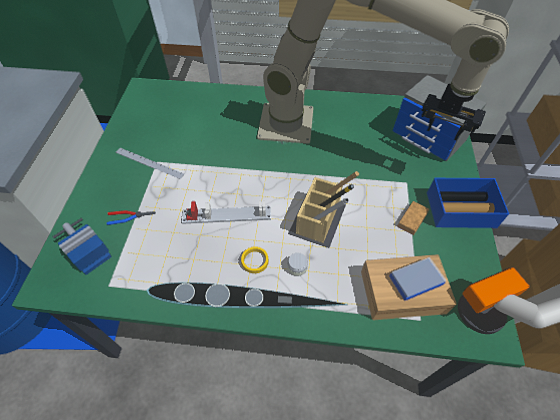

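View pics/top0.png

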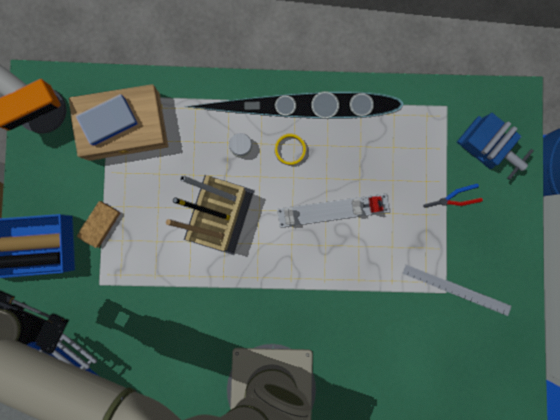

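View pics/wrist0.png

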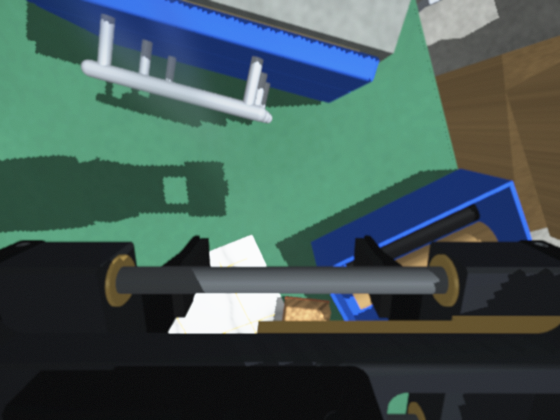

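Run:
```python
from h import *
import pickle
c=pickle.load(open('top0.pkl','rb'));im=c['img'][165:265,150:410,::-1]
cv2.imwrite('pics/topz.png',cv2.resize(im,None,fx=3,fy=3,interpolation=cv2.INTER_CUBIC))
c=pickle.load(open('scene0.pkl','rb'));im=c['img'][160:250,170:370,::-1]
cv2.imwrite('pics/scenez.png',cv2.resize(im,None,fx=4,fy=4,interpolation=cv2.INTER_CUBIC))
```

```text
(no output)
```

View pics/topz.png

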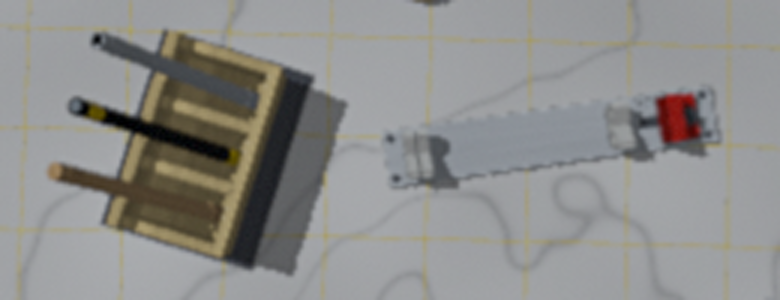

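View pics/scenez.png

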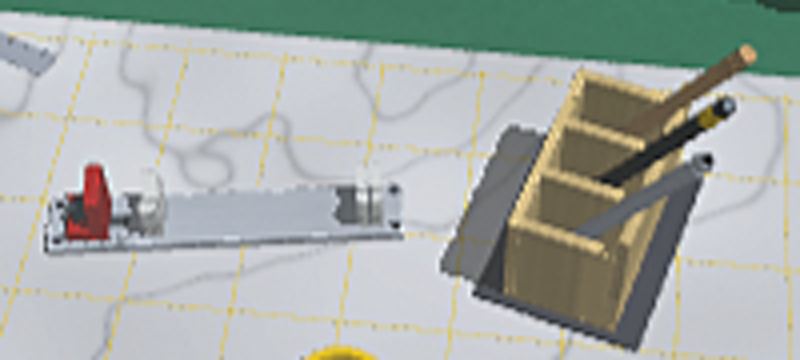

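Run:
```python
from h import *
import pickle
for n in('top','scene'):
    c=pickle.load(open(n+'0.pkl','rb'));P=cloud(c);np.save(n+'P.npy',P)
    hsv=cv2.cvtColor(c['img'],cv2.COLOR_RGB2HSV).astype(int)
    H,S,V=[hsv[...,i] for i in range(3)]
    x,y,z=P[...,0],P[...,1],P[...,2]
    roi=(x>.35)&(x<.75)&(y>.0)&(y<.4)
    print(n,'bench z',np.median(z[(x>.4)&(x<.5)&(y>-.1)&(y<0)&(V>120)]), 'nz depth', (c['depth']==0).mean())
    m=roi&(z>.03)&(V<70)&(S<150)
    k,l,st,ce=cv2.connectedComponentsWithStats(m.astype('uint8'))
    for i in range(1,k):
        if st[i,4]>12: print('dark',st[i],P[l==i].mean(0), P[l==i].min(0),P[l==i].max(0))
    yl=roi&(H>20)&(H<34)&(S>150)&(V>80)&(z>.03)
    k,l,st,ce=cv2.connectedComponentsWithStats(yl.astype('uint8'))
    for i in range(1,k):
        if st[i,4]>2: print('yel',st[i],P[l==i].mean(0))
    red=((H<8)|(H>172))&(S>150)&(V>80)&(y<.1)&(y>-.35)&(x>.3)&(x<.7)
    k,l,st,ce=cv2.connectedComponentsWithStats(red.astype('uint8'))
    for i in range(1,k):
        if st[i,4]>20: print('red',st[i],P[l==i].mean(0),np.percentile(P[l==i],[2,98],0))
```

```text
top bench z 0.0027276612072721917 nz depth 0.003958333333333334
dark [139 127  27  22  83] [0.7086 0.3482 0.0587] [0.6867 0.3257 0.032 ] [0.7498 0.3983 0.0764]
dark [184 201  43  18 208] [0.5107 0.1916 0.1247] [0.4922 0.145  0.0428] [0.537  0.2402 0.2187]
yel [180 200   4   5  14] [0.5248 0.2443 0.2282]
yel [226 214   4   6  16] [0.4933 0.1334 0.1331]
red [369 197  12  15 131] [ 0.5444 -0.2804  0.0719] [[ 0.523  -0.3052  0.0264]
 [ 0.5667 -0.2717  0.0799]]
scene bench z 0.0038948283395423555 nz depth 0.004107142857142857
dark [319 189  27  18 113] [0.5173 0.2043 0.1547] [0.48  0.165 0.056] [0.531  0.241  0.2173]
yel [345 187   5   5  16] [0.5299 0.2429 0.2248]
red [191 202   5  10  37] [ 0.5464 -0.2837  0.0725] [[ 0.5269 -0.2909  0.0623]
 [ 0.5636 -0.2764  0.0775]]
red [187 215   7   5  21] [ 0.5651 -0.3017  0.0249] [[ 0.5592 -0.3099  0.0151]
 [ 0.5687 -0.2898  0.032 ]]
```

```bash
python3 - <<'E'
from h import *
import pickle
# image-line fits of tube in both views -> planes -> intersect = axis
def axis_plane(n,roi_px):
    c=pickle.load(open(n+'0.pkl','rb'));P=np.load(n+'P.npy')
    hsv=cv2.cvtColor(c['img'],cv2.COLOR_RGB2HSV).astype(int);H,S,V=[hsv[...,i] for i in range(3)]
    z=P[...,2]
    u0,v0,u1,v1=roi_px
    m=((V<70)|((H>20)&(H<34)&(S>150)))&(z>.12)&(z<.26)
    mm=np.zeros_like(m);mm[v0:v1,u0:u1]=1;m&=mm
    v,u=np.nonzero(m)
    l=cv2.fitLine(np.c_[u,v].astype(np.float32),cv2.DIST_HUBER,0,.01,.01).ravel()
    Rm,t=campose(c)
    d1=Rm@ray(c,l[2],l[3]);d2=Rm@ray(c,l[2]+20*l[0],l[3]+20*l[1])
    nn=np.cross(d1,d2);nn/=np.linalg.norm(nn)
    pts=P[m];
    print(n,len(u),l,(u.min(),u.max(),v.min(),v.max()))
    return nn,t,pts
a=axis_plane('top',(174,195,232,222));b=axis_plane('scene',(318,178,358,208))
d=np.cross(a[0],b[0]);d/=np.linalg.norm(d);d*=np.sign(d[2])
p=np.linalg.lstsq(np.array([a[0],b[0],[0,0,1]]),np.array([a[0]@a[1],b[0]@b[1],.19]),rcond=None)[0]
print('axis dir',d,'tilt',np.degrees(np.arccos(d[2])),'az',np.degrees(np.arctan2(d[1],d[0])),'pt at z=.19',p)
for q in (a,b):
    pts=q[2]; l=cv2.fitLine(pts.astype(np.float32),cv2.DIST_HUBER,0,.001,.001).ravel();e=l[:3]*np.sign(l[2])
    print('depth fit',e,np.degrees(np.arccos(e[2])),np.degrees(np.arctan2(e[1],e[0])),l[3:]+e*(.19-l[5])/e[2])
E
python3 - <<'E'
import sys;sys.path.insert(0,'.')
import os;os.chdir('.')
from h import *
import pickle
c=pickle.load(open('top0.pkl','rb'));P=np.load('topP.npy');x,y,z=[P[...,i] for i in range(3)]
# jig: points at base height 
m=(x>.4)&(x<.68)&(y>-.36)&(y<.06)&(z>.008)&(z<.1)
k,l,st,ce=cv2.connectedComponentsWithStats(m.astype('uint8'))
for i in range(1,k):
    if st[i,4]>100:
        q=(P[l==i][:,:2]*1000).astype(np.float32);print('jig',st[i],cv2.minAreaRect(q))
m=(z>.1)&(z<.165)&(x>.35)&(x<.65)&(y>.05)&(y<.35)
q=(P[m][:,:2]*1000).astype(np.float32);print('rack',cv2.minAreaRect(q),m.sum())
E
```

```text
top 171 [  0.9521   0.3058 193.6061 206.0222] (np.int64(176), np.int64(211), np.int64(199), np.int64(213))
scene 119 [  0.8477  -0.5305 337.843  194.6457] (np.int64(325), np.int64(351), np.int64(185), np.int64(203))
axis dir [0.1364 0.4892 0.8614] tilt 30.52226064433806 az 74.4234452871266 pt at z=.19 [0.5203 0.2272 0.19  ]
depth fit [0.1316 0.473  0.8712] 29.406733 74.456184 [0.5193 0.2237 0.19  ]
depth fit [0.1578 0.5036 0.8494] 31.854248 72.600395 [0.5241 0.2232 0.19  ]
jig [276 157  27   8 104] ((668.9168090820312, -34.83127212524414), (21.82927894592285, 76.7872314453125), 0.025240039452910423)
jig [ 277  194  113   34 1977] ((526.060791015625, -170.8396759033203), (61.851173400878906, 331.83538818359375), 9.802661895751953)
rack ((504.79437255859375, 169.56573486328125), (106.56627655029297, 183.75668334960938), 74.28656005859375) 1327
```

```bash
cat > tgt.py <<'E'
from h import *
az=np.radians(74.4);L=np.array([np.cos(az),np.sin(az),0]);Z=np.array([0,0,1.])
th=np.radians(30.5);a=np.sin(th)*L+np.cos(th)*Z
mid=np.array([.5205,.2265,.19])+a*(.128-.19)/a[2]
def tool(phi,L=L):
    p=np.radians(phi);d=np.cos(p)*L-np.sin(p)*Z;x=np.sin(p)*L+np.cos(p)*Z
    return np.c_[x,np.cross(d,x),d]
def need(pos,Rt,st=None):
    st=st or read_state();Rc=R.from_quat(st['eef_rot']).as_matrix()
    print('pos',st['ee_pos'],'t',st['time'],'w',st['width'],'F',st['ft_force'])
    print('q',st['joint_positions'])
    rv=R.from_matrix(Rc.T@Rt).as_rotvec()
    print('shift now-axes/40mm',Rc.T@(pos-st['ee_pos'])/.04,' after-turn axes',Rt.T@(pos-st['ee_pos'])/.04)
    print('turn/120deg',rv/np.radians(120),'deg',np.degrees(rv), 'rows>=',np.degrees(np.linalg.norm(rv))/10.7)
E
python3 - <<'E'
from tgt import *
Rt=tool(50);G=mid+.065*a;d=Rt[:,2];print('mid',mid,'G',G,'TCP',G+.019*d)
need(G+.019*d-.12*d,Rt)
E
```

```text
mid [0.5107 0.1913 0.128 ] G [0.5196 0.2231 0.184 ] TCP [0.5228 0.2349 0.1695]
pos [0.2385 0.5774 0.2219] t 0.15 w 0.08741410194720635 F [-0.6848  0.8081  0.3263]
q [-1.2016  0.3327 -0.0647  1.4607  0.0216  1.3499 -0.0885]
shift now-axes/40mm [-10.068   -7.1162  -0.9775]  after-turn axes [-5.6971  9.1481 -6.0674]
turn/120deg [-0.2415  0.2722  0.6624] deg [-28.9836  32.6647  79.4879] rows>= 8.476046992763807
```

```bash
python3 -m inch '[[0,0,-1,0,0,0],[0,0,-1,0,0,0],[-0.5,-0.3,-1,0,0,0],[-1,-0.7,-0.5,0,0,0],[-1,-0.7,0,0,0,0]]' -0.08 20; python3 -m inch '[[-1,-0.7,0,0,0,0],[-1,-0.7,0,0,0,0],[-1,-0.7,0,0,0,0],[-1,-0.7,0,0,0,0],[-1,-0.7,0,0,0,0]]'; python3 -m inch '[[0,0,0,-0.024,0.027,0.066],[0,0,0,-0.024,0.027,0.066],[0,0,0,-0.024,0.027,0.066],[0,0,0,-0.024,0.027,0.066],[0,0,0,-0.024,0.027,0.066]]'
python3 - <<'E'
from tgt import *
Rt=tool(50);G=mid+.065*a;d=Rt[:,2]
need(G+.019*d-.12*d,Rt)
E
```

```text
time: 0.78
ee_pos: [0.306, 0.476, 0.3641]
eef_rot: [0.194, 0.981, 0.001, 0.0]
ft_force: [0.2, 0.4, -0.6]
width: 0.0456
time: 1.4
ee_pos: [0.4371, 0.2693, 0.3625]
eef_rot: [0.195, 0.981, 0.0, -0.0]
ft_force: [1.3, -0.7, 0.7]
width: 0.04
time: 2.02
ee_pos: [0.4366, 0.2706, 0.3624]
eef_rot: [0.512, 0.839, 0.148, -0.112]
ft_force: [-0.5, 0.3, -0.5]
width: 0.04
pos [0.4366 0.2706 0.3624] t 2.025 w 0.039977818489867006 F [-0.4824  0.2686 -0.4645]
q [-0.7071 -0.0631  0.2881  1.6625 -0.3392  1.4271  0.0859]
shift now-axes/40mm [-3.8667 -0.0633  1.2938]  after-turn axes [-3.3161  2.317   0.5138]
turn/120deg [-0.1202  0.136   0.3301] deg [-14.4217  16.3168  39.6138] rows>= 4.224751915061911
```

```bash
python3 -m inch '[[0,0,0,-0.024,0.027,0.066],[0,0,0,-0.024,0.027,0.066],[0,0,0,-0.024,0.027,0.066],[0,0,0,-0.024,0.027,0.066],[0,0,0,-0.024,0.027,0.066]]'; python3 -m inch '[[0,0.8,-0.5,0,0,0],[0,0.8,-0.5,0,0,0],[0,0.7,0,0,0,0],[-1,0,0,0,0,0],[-1,0,0,0,0,0]]'
python3 - <<'E'
from tgt import *
Rt=tool(50);G=mid+.065*a;d=Rt[:,2]
need(G+.019*d-.12*d,Rt)
for n in('wrist','scene'):
    c=camera(n);save(c,n+'1')
E
```

```text
time: 2.65
ee_pos: [0.4365, 0.2705, 0.3624]
eef_rot: [0.749, 0.568, 0.272, -0.206]
ft_force: [-0.7, 0.4, 0.2]
width: 0.0404
time: 3.28
ee_pos: [0.5021, 0.1618, 0.3413]
eef_rot: [0.747, 0.571, 0.271, -0.205]
ft_force: [0.4, -0.8, -0.5]
width: 0.0399
pos [0.5021 0.1618 0.3413] t 3.275 w 0.039903561596750965 F [ 0.4428 -0.7948 -0.503 ]
q [-0.5362 -0.1327  0.5156  1.8702 -0.636   1.2346 -0.1142]
shift now-axes/40mm [-1.2998  0.0015  1.5165]  after-turn axes [-1.3059  0.0067  1.5113]
turn/120deg [-0.0007  0.0019  0.0028] deg [-0.0889  0.2318  0.3321] rows>= 0.038752681802408935
```

View pics/wrist1.png

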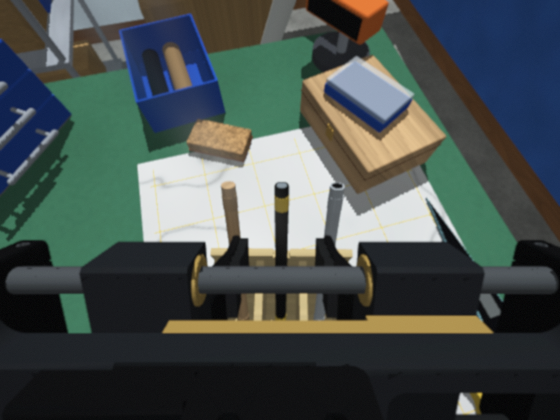

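View pics/scene1.png

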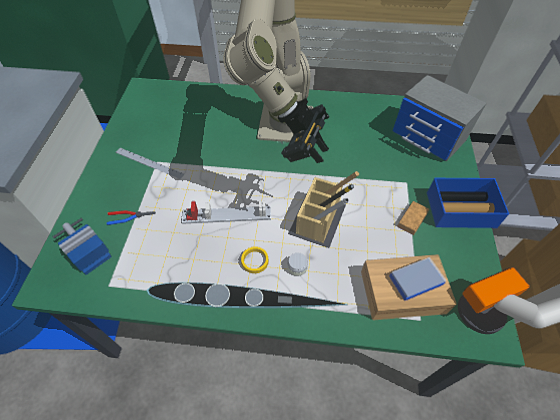

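The wrist view shows the black tube with its yellow band at column 281, which is the image centre. It lies midway between the fingers (about 238 and 325), with the neighbouring tubes at 232 and 336. I'll move in.

```bash
python3 -m inch '[[-0.65,0,0.5,0,0,0],[-0.65,0,0.5,0,0,0],[0,0,0.5,0,0,0],[0,0,0.5,0,0,0],[0,0,0.5,0,0,0]]'; python3 -m inch '[[0,0,0.5,0,0,0],[0,0,0.5,0,0,0],[0,0,0.5,0,0,0],[0,0,0.25,0,0,0],[0,0,0,0,0,0]]'
python3 - <<'E'
from tgt import *
Rt=tool(50);G=mid+.065*a;d=Rt[:,2]
need(G+.019*d,Rt)
for n in('wrist','scene'):
    c=camera(n);save(c,n+'2')
    if n=='scene': cv2.imwrite('pics/scene2z.png',cv2.resize(c['img'][100:260,220:400,::-1],None,fx=3,fy=3))
E
```

```text
time: 4.0
ee_pos: [0.5093, 0.1876, 0.232]
eef_rot: [0.747, 0.571, 0.272, -0.206]
ft_force: [-0.1, 0.0, 0.6]
width: 0.0404
time: 4.62
ee_pos: [0.5206, 0.2292, 0.1777]
eef_rot: [0.747, 0.571, 0.271, -0.206]
ft_force: [-0.3, 0.3, -0.7]
width: 0.0399
pos [0.5206 0.2292 0.1777] t 4.625 w 0.039879785557544845 F [-0.3059  0.3143 -0.6568]
q [-0.5973  0.0833  0.4953  2.0517 -0.8863  0.9402  0.1439]
shift now-axes/40mm [-0.0167  0.0153  0.2555]  after-turn axes [-0.0177  0.0148  0.2554]
turn/120deg [-0.0011  0.002   0.0026] deg [-0.1334  0.2394  0.3163] rows>= 0.039114376740472245
```

View pics/wrist2.png

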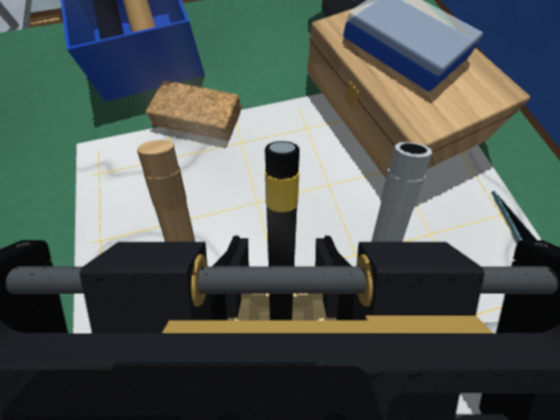

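View pics/scene2z.png

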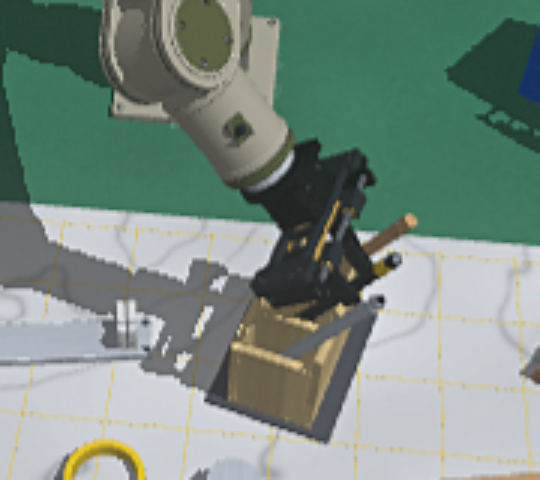

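```bash
python3 -m inch '[[0,0,0.25,0,0,0],[0,0,0,0,0,0]]'; python3 -m inch '[[0,0,0,0,0,0],[0,0,0,0,0,0],[0,0,0,0,0,0],[0,0,0,0,0,0]]' -1 25;  python3 -m inch '[[0,0,0,0,0,0]]'
```

```text
time: 4.97
ee_pos: [0.5223, 0.2354, 0.1703]
eef_rot: [0.747, 0.571, 0.271, -0.206]
ft_force: [0.1, -0.5, 0.2]
width: 0.0404
time: 5.48
ee_pos: [0.5227, 0.235, 0.1708]
eef_rot: [0.747, 0.571, 0.271, -0.205]
ft_force: [0.1, 0.6, 0.4]
width: 0.0152
time: 5.6
ee_pos: [0.5226, 0.235, 0.1708]
eef_rot: [0.747, 0.571, 0.271, -0.205]
ft_force: [0.1, -0.4, -0.0]
width: 0.0154
```

```bash
python3 -m inch '[[0.21,0,-0.1,0,0,0],[0.42,0,-0.2,0,0,0],[0.42,0,-0.2,0,0,0],[0.42,0,-0.2,0,0,0],[0.42,0,-0.2,0,0,0]]'; python3 -m inch '[[0.45,0,-0.23,0,0,0],[0.45,0,-0.23,0,0,0],[0.45,0,-0.23,0,0,0],[0.45,0,-0.23,0,0,0],[0.45,0,-0.23,0,0,0]]'
python3 - <<'E'
from tgt import *
need(np.zeros(3),tool(50))
for n in('wrist','scene'):
    c=camera(n);save(c,n+'3')
    if n=='scene': cv2.imwrite('pics/scene3z.png',cv2.resize(c['img'][80:250,220:400,::-1],None,fx=3,fy=3))
E
```

```text
time: 6.22
ee_pos: [0.5317, 0.2694, 0.248]
eef_rot: [0.747, 0.571, 0.272, -0.206]
ft_force: [0.8, -0.5, -0.6]
width: 0.0151
time: 6.85
ee_pos: [0.5418, 0.3077, 0.341]
eef_rot: [0.747, 0.571, 0.272, -0.206]
ft_force: [0.1, 0.1, -0.7]
width: 0.0153
pos [0.5418 0.3077 0.341 ] t 6.85 w 0.01531539486147062 F [ 0.0745  0.113  -0.6544]
q [-0.7014 -0.0038  0.4251  1.7699 -0.6696  1.0746 -0.3046]
shift now-axes/40mm [-13.8851 -11.0582  -0.5169]  after-turn axes [-13.9465 -10.9778  -0.5738]
turn/120deg [-0.0005  0.0015  0.0027] deg [-0.0658  0.1822  0.3284] rows>= 0.03563152412041441
```

View pics/wrist3.png

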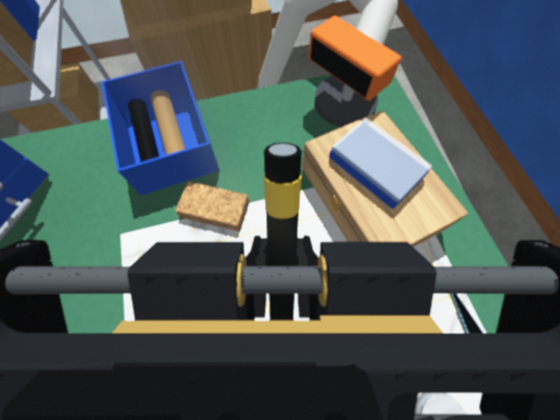

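View pics/scene3z.png

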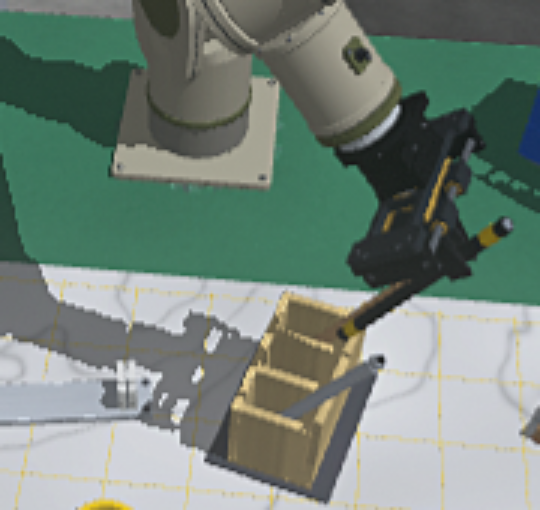

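```bash
cat >> tgt.py <<'E'
azj=np.radians(99.8);J=np.array([np.cos(azj),np.sin(azj),0])
cr=np.array([.526,-.1708,0])+.035*J+np.array([0,0,.056])
PHI=110.0
def tcp_for_mid(m,phi=PHI,s=.065,back=.019,J=J):
    T=tool(phi,J); return m+s*J+back*T[:,2],T
E
python3 - <<'E'
from tgt import *
p,T=tcp_for_mid(cr+.01*J+[0,0,.13]);print(p)
need(p,T)
E
python3 -m inch '[[0.32,0,-0.38,0,0,0],[0.32,0,-0.38,0,0,0],[0.32,0,-0.38,0,0,0],[0.32,0,-0.38,0,0,0]]'
```

```text
[ 0.5084 -0.0688  0.1681]
pos [0.5423 0.3085 0.3425] t 6.95 w 0.015207822257597198 F [-0.2119  0.3837  1.7627]
q [-0.7017 -0.0042  0.4246  1.7682 -0.6705  1.0741 -0.3035]
shift now-axes/40mm [-9.9528  1.6392 -2.6381]  after-turn axes [-7.1091 -2.4406  7.2257]
turn/120deg [ 0.0403 -0.4907 -0.2146] deg [  4.835  -58.8834 -25.7488] rows>= 6.023240086239522
time: 7.45
ee_pos: [0.5419, 0.3075, 0.421]
eef_rot: [0.747, 0.571, 0.272, -0.205]
ft_force: [0.9, 0.4, 0.9]
width: 0.0154
```

```bash
for i in 1 2; do python3 -m inch '[[0,0,0,0.005,-0.061,-0.027],[0,0,0,0.005,-0.061,-0.027],[0,0,0,0.005,-0.061,-0.027],[0,0,0,0.005,-0.061,-0.027]]'; done
python3 - <<'E'
from tgt import *
p,T=tcp_for_mid(cr+.01*J+[0,0,.13]);print(p)
need(p,T)
E
```

```text
time: 7.95
ee_pos: [0.5422, 0.3073, 0.4208]
eef_rot: [0.719, 0.689, 0.083, -0.037]
ft_force: [0.7, 0.2, 0.8]
width: 0.0153
time: 8.45
ee_pos: [0.5419, 0.3079, 0.4205]
eef_rot: [0.634, 0.754, -0.112, 0.133]
ft_force: [0.5, -0.5, 0.2]
width: 0.0149
[ 0.5084 -0.0688  0.1681]
pos [0.5419 0.3079 0.4205] t 8.45 w 0.014878832474995824 F [ 0.5441 -0.4656  0.1784]
q [-0.9556  0.4448  0.341   0.9734  0.1759  1.8999 -0.4169]
shift now-axes/40mm [-6.4283 -2.446   9.0494]  after-turn axes [-6.4292 -2.43    9.0531]
turn/120deg [ 0.0002 -0.0002  0.0009] deg [ 0.0211 -0.0245  0.1133] rows>= 0.011010078906010497
```

```bash
python3 -m inch '[[-0.5,-0.14,0.18,0,0,0],[-0.94,-0.27,0.34,0,0,0],[-0.94,-0.27,0.34,0,0,0],[-0.94,-0.27,0.34,0,0,0],[-0.94,-0.27,0.34,0,0,0]]';python3 -m inch '[[-0.94,-0.27,0.34,0,0,0],[-0.94,-0.27,0.34,0,0,0],[-0.94,-0.27,0.34,0,0,0],[-0.94,-0.27,0.34,0,0,0],[-0.44,-0.13,0.16,0,0,0]]'
python3 - <<'E'
from tgt import *
import pickle
p,T=tcp_for_mid(cr+.01*J+[0,0,.13]);print(p)
need(p,T)
for n in('wrist','scene','top'):
    s=read_state();c=camera(n);save(c,n+'4');pickle.dump((c,s),open(n+'4.pkl','wb'))
E
```

```text
time: 9.07
ee_pos: [0.5248, 0.1195, 0.42]
eef_rot: [0.634, 0.754, -0.11, 0.131]
ft_force: [-0.5, 0.3, -0.0]
width: 0.0153
time: 9.7
ee_pos: [0.5075, -0.066, 0.4199]
eef_rot: [0.635, 0.753, -0.11, 0.131]
ft_force: [-0.0, 0.4, -0.2]
width: 0.015
[ 0.5084 -0.0688  0.1681]
pos [ 0.5075 -0.066   0.4199] t 9.7 w 0.015033693769116748 F [-0.0274  0.3911 -0.1691]
q [-0.7178 -0.0288  0.5117  1.5046  0.3602  1.668  -0.0034]
shift now-axes/40mm [2.0574 0.003  5.9475]  after-turn axes [2.0841 0.0089 5.9382]
turn/120deg [ 0.0001 -0.0021 -0.0011] deg [ 0.0099 -0.2577 -0.1346] rows>= 0.027184974047309622
```

View pics/wrist4.png

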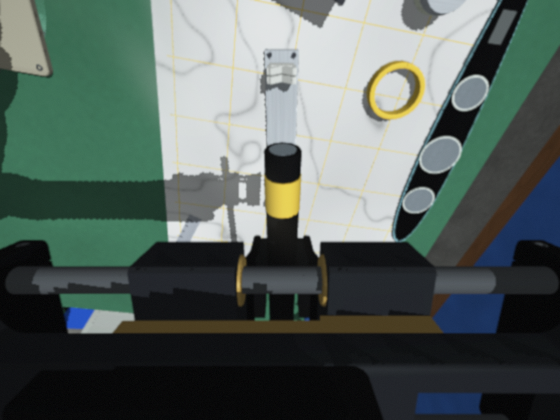

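View pics/scene4.png

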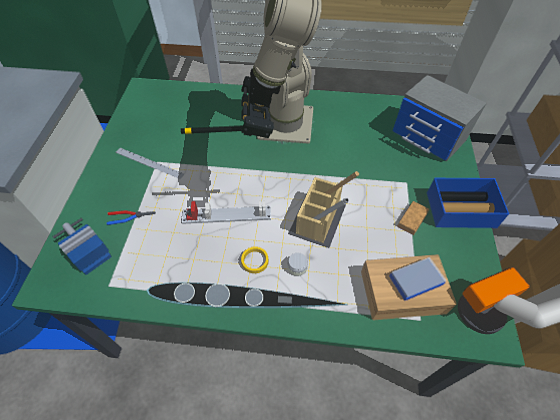

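View pics/top4.png

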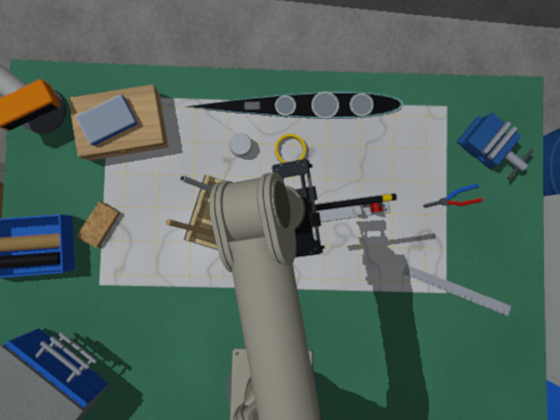

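Run:
```python
from tgt import *
import pickle
def jx(P,o=cr): 
    J2=np.array([J[1],-J[0],0]); q=P-o*[1,1,0]; return np.stack([q@J2,q@J,P[...,2]],-1)
c,s=pickle.load(open('wrist4.pkl','rb'));Q=jx(cloud(c,s))
im=c['img'][30:150,220:340];cv2.imwrite('pics/w4z.png',cv2.resize(im[:,:,::-1],None,fx=5,fy=5,interpolation=cv2.INTER_CUBIC))
def rep(Q,tag,lo=.085,hi=.15):
    for zl,zh in((.008,.02),(.05,.07)):
        m=(abs(Q[...,0])<.05)&(Q[...,1]>lo)&(Q[...,1]<hi)&(Q[...,2]>zl)&(Q[...,2]<zh)
        q=Q[m]
        if len(q): print(tag,zl,m.sum(),'x',np.percentile(q[:,0],[1,50,99]),'y',np.percentile(q[:,1],[1,50,99]),'z',np.median(q[:,2]))
rep(Q,'wrist'); rep(Q,'wrist all',-.05,.15)
for n in('top','scene'):
    Q=jx(np.load(n+'P.npy'));rep(Q,n+' far');rep(Q,n+' near',-.115,-.085);rep(Q,n+' mid',-.08,.08);
    cc=pickle.load(open(n+'0.pkl','rb'));hsv=cv2.cvtColor(cc['img'],cv2.COLOR_RGB2HSV).astype(int)
    red=((hsv[...,0]<8)|(hsv[...,0]>172))&(hsv[...,1]>130)&(hsv[...,2]>60)&(abs(Q[...,0])<.05)&(Q[...,1]<-.09)&(Q[...,1]>-.2)
    q=Q[red];print(n,'red top',q[q[:,2]>.066].shape,np.percentile(q[q[:,2]>.066],[0,3,50,97,100],axis=0).tolist())
```

```text
wrist 0.008 528 x [-0.0286 -0.0014  0.0266] y [0.0879 0.1183 0.1285] z 0.013704388454771288
wrist 0.05 402 x [-0.0234  0.0017  0.0218] y [0.0875 0.1003 0.1103] z 0.05831077513257324
wrist all 0.008 2361 x [-0.029  -0.0017  0.026 ] y [-0.0301  0.044   0.1283] z 0.01354671637980287
wrist all 0.05 402 x [-0.0234  0.0017  0.0218] y [0.0875 0.1003 0.1103] z 0.05831077513257324
top far 0.008 162 x [-0.0393 -0.0009  0.0433] y [0.0857 0.1188 0.1432] z 0.013067210499936643
top far 0.05 98 x [-0.0217  0.0007  0.0235] y [0.0894 0.0995 0.1124] z 0.057982620166862175
top near 0.008 68 x [-0.0388 -0.0036  0.0448] y [-0.1136 -0.0912 -0.0855] z 0.012282311994659456
top near 0.05 77 x [-0.0228  0.0057  0.0228] y [-0.1071 -0.0978 -0.09  ] z 0.05786998386166875
top mid 0.008 953 x [-0.0276  0.0003  0.0367] y [-0.0785 -0.0015  0.0784] z 0.013159785852743688
top red top (79, 3) [[-0.022622785338676853, -0.15496565720727457, 0.06618031705114236], [-0.021624452983020043, -0.15399614860320582, 0.06695834195807708], [-0.0009617310764576304, -0.14616247164942567, 0.07285047306586723], [0.018165404391103118, -
[... 253 characters left out ...]
 [0.0874 0.0958 0.1092] z 0.057226909803563486
scene near 0.008 60 x [-0.0314  0.0131  0.0419] y [-0.1136 -0.0926 -0.0853] z 0.013596293517400326
scene near 0.05 49 x [-0.0258 -0.0101  0.0206] y [-0.1092 -0.1008 -0.0938] z 0.05825827089719038
scene mid 0.008 559 x [-0.0326 -0.0013  0.0282] y [-0.0782  0.0003  0.0787] z 0.013706738640583804
scene red top (40, 3) [[-0.020080026172383483, -0.15784452523032572, 0.06624873061935777], [-0.018537162389018626, -0.15679039107018017, 0.06654556341631149], [0.002096927595532096, -0.1500857382699015, 0.07280145678856687], [0.018695573772832576, -0.14418376320995302, 0.07718968437096264], [0.020298601333843536, -0.14398410587479585, 0.07795616379959625]]
```

View pics/w4z.png

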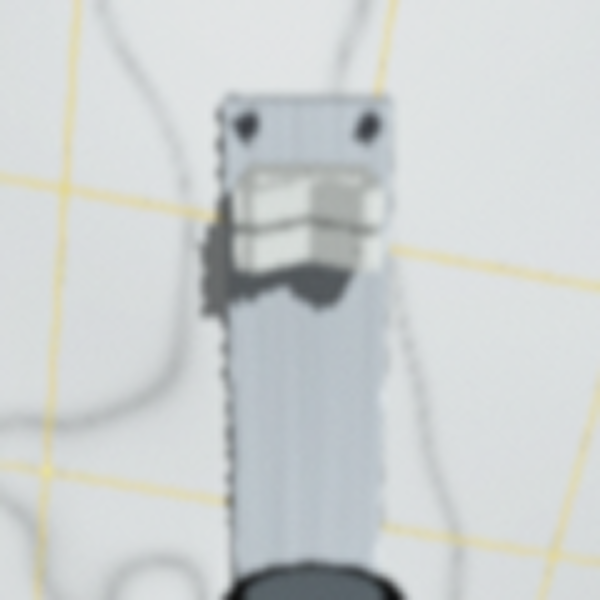

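Run:
```python
from tgt import *
import pickle
c,s=pickle.load(open('wrist4.pkl','rb'));T=R.from_quat(s['eef_rot']).as_matrix()
hsvm=lambda c:cv2.cvtColor(c['img'],cv2.COLOR_RGB2HSV).astype(int)
J2=np.array([J[1],-J[0],0])
C=cloud(c,s);h=hsvm(c)
yl=(h[...,0]>18)&(h[...,0]<34)&(h[...,1]>140);yl[:170]=0;yl[235:]=0;yl[:,:260]=0;yl[:,305:]=0
G=s['ee_pos']-.019*T[:,2];print('G',G)
q=C[yl]-G;print('band rel G (jx,jy,z)',np.c_[q@J2,q@J,q[:,2]].mean(0))
m=(c['depth']>0)&(np.abs((C-G)@J-.07)<.03)&(np.abs((C-G)@J2)<.02)&(abs((C-G)[...,2])<.04);m[:135]=0;m[222:]=0
q=C[m]-G;q=np.c_[q@J2,q@J,q[:,2]];print('end part',np.percentile(q,[1,50,99],axis=0))
l=cv2.fitLine(q[q[:,2]>q[:,2].mean()-.01].astype(np.float32),cv2.DIST_HUBER,0,.001,.001).ravel();print('dir',l)
for n in('scene','top'):
    c,_=pickle.load(open(n+'4.pkl','rb'));C=cloud(c);h=hsvm(c);r=C-G
    m=(abs(r@J2)<.04)&(r@J<-.05)&(r@J>-.25)&(abs(r[...,2])<.08)
    q=np.c_[r[m]@J2,r[m]@J,r[m][:,2]]
    l=cv2.fitLine(q.astype(np.float32),cv2.DIST_HUBER,0,.001,.001).ravel();print(n,m.sum(),'dir',l,'min jy',np.percentile(q[:,1],[0,2]))
```

```text
G [ 0.5064 -0.0597  0.4377]
band rel G (jx,jy,z) [0.0001 0.0459 0.0047]
end part [[-0.0079  0.0403 -0.008 ]
 [-0.      0.0567  0.0039]
 [ 0.0079  0.0665  0.0063]]
dir [-0.0159  0.987  -0.1597 -0.0009  0.0542  0.004 ]
scene 297 dir [ 0.0042  0.9999  0.0156  0.0014 -0.1235 -0.0004] min jy [-0.1953 -0.1929]
top 490 dir [ 0.0066  1.      0.0066  0.0005 -0.1218  0.0007] min jy [-0.1937 -0.1894]
```

```bash
cat >> tgt.py <<'E'
J2=np.array([J[1],-J[0],0])
E
python3 -m inch '[[0,0,0,0,-0.006,0]]'
python3 - <<'E'
from tgt import *
p,T=tcp_for_mid(cr-.001*J2+.004*J+[0,0,.03],110.5);print(p)
need(p,T)
E
```

```text
time: 9.98
ee_pos: [0.5083, -0.0618, 0.4186]
eef_rot: [0.632, 0.754, -0.115, 0.136]
ft_force: [0.2, 0.4, -1.4]
width: 0.0153
[ 0.5084 -0.075   0.0682]
pos [ 0.5083 -0.0618  0.4186] t 9.975 w 0.015338416783842772 F [ 0.1694  0.3609 -1.3624]
q [-0.7246 -0.0261  0.5025  1.5085  0.3722  1.668  -0.0133]
shift now-axes/40mm [ 2.7653 -0.0437  8.3193]  after-turn axes [ 2.7611 -0.053   8.3206]
turn/120deg [0.0001 0.0002 0.0018] deg [0.0074 0.0278 0.2147] rows>= 0.020243392353199635
```

```bash
python3 -m inch '[[0.15,0,0.45,0,0,0],[0.31,-0.01,0.92,0,0,0],[0.31,-0.01,0.92,0,0,0],[0.31,-0.01,0.92,0,0,0],[0.31,-0.01,0.92,0,0,0]]';python3 -m inch '[[0.31,0,0.92,0,0,0],[0.31,0,0.92,0,0,0],[0.31,0,0.92,0,0,0],[0.15,0,0.45,0,0,0],[0,0,0,0,0,0]]'
python3 - <<'E'
from tgt import *
import pickle
p,T=tcp_for_mid(cr-.001*J2+.004*J+[0,0,.0],110.5);print(p)
need(p,T)
for n in('wrist','scene','top'):
    s=read_state();c=camera(n);save(c,n+'5');pickle.dump((c,s),open(n+'5.pkl','wb'))
    if n=='scene': cv2.imwrite('pics/scene5z.png',cv2.resize(c['img'][140:250,170:320,::-1],None,fx=5,fy=5,interpolation=cv2.INTER_CUBIC))
    if n=='top': cv2.imwrite('pics/top5z.png',cv2.resize(c['img'][170:250,260:410,::-1],None,fx=5,fy=5,interpolation=cv2.INTER_CUBIC))
E
```

```text
time: 10.6
ee_pos: [0.5073, -0.0677, 0.243]
eef_rot: [0.632, 0.754, -0.115, 0.136]
ft_force: [-0.3, -0.2, -0.7]
width: 0.0152
time: 11.22
ee_pos: [0.507, -0.0728, 0.1077]
eef_rot: [0.632, 0.754, -0.116, 0.135]
ft_force: [0.5, 0.2, 1.0]
width: 0.0151
[ 0.5084 -0.075   0.0382]
pos [ 0.507  -0.0728  0.1077] t 11.225 w 0.01514052671623074 F [0.5147 0.1591 1.0315]
q [-0.6762  0.1714  0.5258  1.9965  0.3225  1.0183 -0.1544]
shift now-axes/40mm [0.5517 0.033  1.6483]  after-turn axes [0.5501 0.0252 1.649 ]
turn/120deg [-0.0014  0.0005  0.0025] deg [-0.1662  0.0612  0.3044] rows>= 0.03291499835777961
```

View pics/wrist5.png

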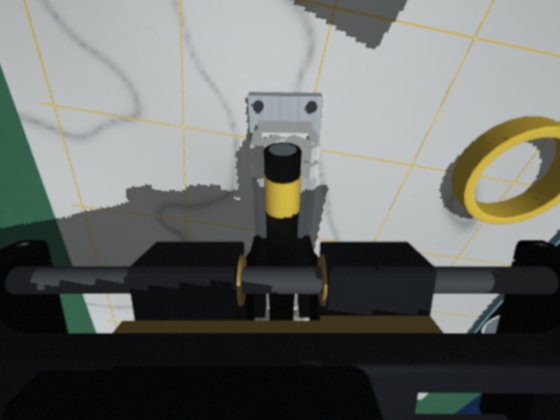

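View pics/scene5z.png

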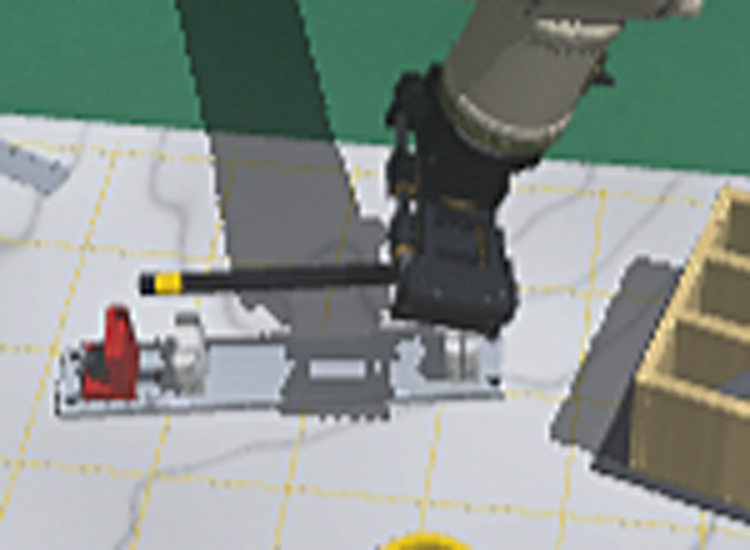

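View pics/top5z.png

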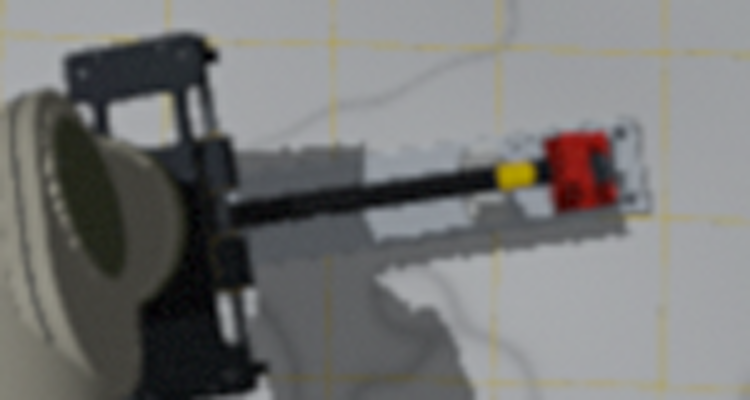

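Run:
```python
from tgt import *
import pickle
for n in('scene','top'):
    c,s=pickle.load(open(n+'5.pkl','rb'));C=cloud(c);r=C-cr
    T=R.from_quat(s['eef_rot']).as_matrix();G=s['ee_pos']-.019*T[:,2]
    zc=G[2]-cr[2]
    m=(abs(r@J2)<.03)&(r@J<.0)&(r@J>-.2)&(abs(r[...,2]-zc)<.025)
    if n=='scene': m&=(c['img'].max(-1)<90)|((c['img'][...,0]>150)&(c['img'][...,2]<80))
    q=np.c_[r[m]@J2,r[m]@J,r[m][:,2]]
    l=cv2.fitLine(q.astype(np.float32),cv2.DIST_HUBER,0,.001,.001).ravel();l*=np.sign(l[1]) if 0 else 1
    print(n,m.sum(),'zc',zc,'line',l,'G rel',(G-cr)@J2,(G-cr)@J,'end',np.percentile(q[:,1],[0,1,3]))
```

```text
scene 137 zc 0.07063586918754833 line [-0.0179  0.9997 -0.0144  0.0005 -0.0576  0.0726] G rel -0.0012470908305640578 0.07126967947783937 end [-0.1218 -0.1216 -0.1185]
top 255 zc 0.07136651567318436 line [-0.0004  1.     -0.0039  0.0004 -0.0602  0.074 ] G rel -0.0007856382130670882 0.07104508966085585 end [-0.1211 -0.1188 -0.1169]
```

```bash
python3 -m inch '[[0.12,0,0.32,0,0,0],[0.12,0.01,0.32,0,0,0],[0.12,0.01,0.32,0,0,0],[0.11,0.01,0.3,0,0,0],[0,0,0,0,0,0]]'
python3 - <<'E'
from tgt import *
import pickle
p,T=tcp_for_mid(cr-.001*J2+.004*J+[0,0,.0],110.5);print(p)
need(p,T)
for n in('wrist','scene','top'):
    s=read_state();c=camera(n);save(c,n+'6');pickle.dump((c,s),open(n+'6.pkl','wb'))
    if n=='scene': cv2.imwrite('pics/scene6z.png',cv2.resize(c['img'][170:240,170:290,::-1],None,fx=6,fy=6,interpolation=cv2.INTER_CUBIC))
    if n=='wrist': cv2.imwrite('pics/wrist6z.png',cv2.resize(c['img'][80:250,200:370,::-1],None,fx=3,fy=3,interpolation=cv2.INTER_CUBIC))
E
```

```text
time: 12.0
ee_pos: [0.5082, -0.074, 0.0541]
eef_rot: [0.633, 0.753, -0.116, 0.135]
ft_force: [0.0, 0.1, -0.5]
width: 0.015
[ 0.5084 -0.075   0.0382]
pos [ 0.5082 -0.074   0.0541] t 12.0 w 0.014980123832717216 F [ 0.008   0.1342 -0.4759]
q [-0.6571  0.2637  0.5201  2.0346  0.2946  0.8941 -0.1663]
shift now-axes/40mm [0.1151 0.0033 0.3825]  after-turn axes [0.1149 0.002  0.3826]
turn/120deg [-0.0012  0.0003  0.0013] deg [-0.1408  0.0303  0.1561] rows>= 0.01985348244285468
```

View pics/wrist6z.png

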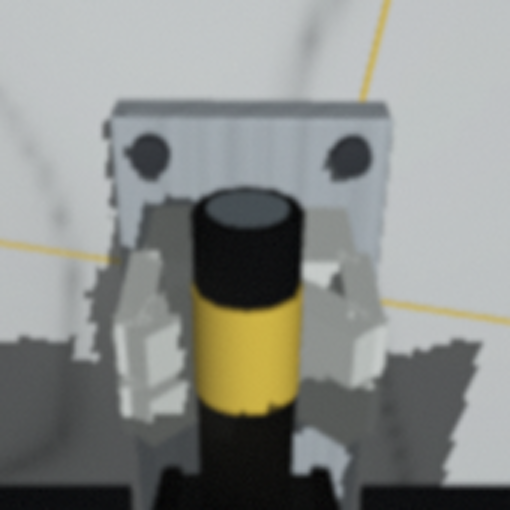

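View pics/scene6z.png

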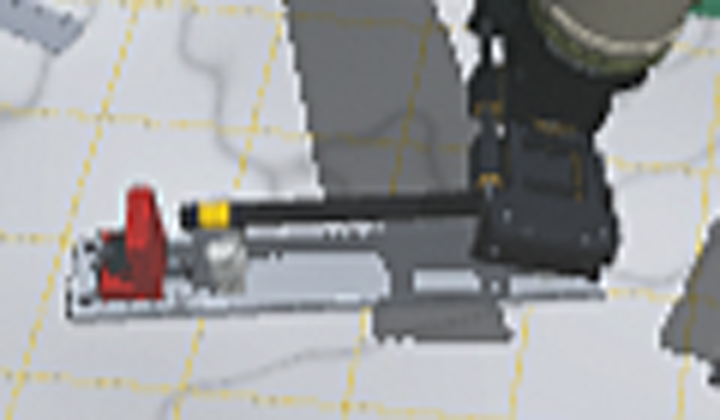

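The wrist view shows the tube at column 248 of the crop, centred between the cradle walls at about 150 and 350. The scene view shows its foot a little short of the red stop. I'll lower it gently.

```bash
python3 -m inch '[[0.03,0,0.08,0,0,0],[0.03,0,0.08,0,0,0],[0.03,0,0.08,0,0,0],[0,0,0,0,0,0]]'; for i in 1 2 3 ; do python3 -m inch '[[0.013,0,0.035,0,0,0],[0,0,0,0,0,0]]'|egrep 'ee_pos|force' ; done
```

```text
time: 12.65
ee_pos: [0.5087, -0.0738, 0.0447]
eef_rot: [0.633, 0.753, -0.115, 0.136]
ft_force: [0.7, 0.1, -0.7]
width: 0.0148
ee_pos: [0.5089, -0.0738, 0.0435]
ft_force: [-0.5, -0.5, -0.6]
ee_pos: [0.5089, -0.0739, 0.0426]
ft_force: [-5.3, 1.7, 12.8]
ee_pos: [0.5088, -0.0739, 0.0418]
ft_force: [-10.2, 3.5, 22.8]
```

```bash
python3 -m inch '[[-0.02,0,-0.05,0,0,0],[0,-0.05,0,0,0,0],[0,0,0,0,0,0]]'; for i in 1 2 3 ; do python3 -m inch '[[0.013,0,0.035,0,0,0],[0,0,0,0,0,0]]'|egrep 'ee_pos|force' ; done
```

```text
time: 13.78
ee_pos: [0.5078, -0.0739, 0.043]
eef_rot: [0.633, 0.753, -0.114, 0.136]
ft_force: [2.0, 1.3, 2.0]
width: 0.0151
ee_pos: [0.5086, -0.0738, 0.0421]
ft_force: [3.6, 1.2, 7.1]
ee_pos: [0.5088, -0.0738, 0.0415]
ft_force: [-3.7, 3.9, 23.5]
ee_pos: [0.5088, -0.0738, 0.0402]
ft_force: [-5.1, 4.1, 26.7]
```

```bash
python3 -m inch '[[-0.01,0,-0.028,0,0,0],[0,0,0,0,0,0]]'|egrep 'ee_pos|force'; python3 -m inch '[[0,0,0,0,0,0],[0,0,0,0,0,0],[0,0,0,0,0,0]]' -0.45 5
python3 - <<'E'
from tgt import *
import pickle
for n in('wrist','scene','top'):
    s=read_state();c=camera(n);save(c,n+'7');pickle.dump((c,s),open(n+'7.pkl','wb'))
    if n=='scene': cv2.imwrite('pics/scene7z.png',cv2.resize(c['img'][170:240,170:290,::-1],None,fx=6,fy=6,interpolation=cv2.INTER_CUBIC))
    if n=='wrist': cv2.imwrite('pics/wrist7z.png',cv2.resize(c['img'][80:250,200:370,::-1],None,fx=3,fy=3,interpolation=cv2.INTER_CUBIC))
    if n=='top':
        C=cloud(c)
        cv2.imwrite('pics/top7z.png',cv2.resize(c['img'][170:250,260:410,::-1],None,fx=5,fy=5,interpolation=cv2.INTER_CUBIC))
    if n!='wrist':
        r=cloud(c)-cr
        m=(abs(r@J2)<.03)&(r@J<.02)&(r@J>-.13)&(abs(r[...,2])<.025)&((c['img'].max(-1)<60)|((c['img'][...,0]>150)&(c['img'][...,2]<80)&(c['img'][...,1]>100)))
        q=np.c_[r[m]@J2,r[m]@J,r[m][:,2]]
        print(n,m.sum(),cv2.fitLine(q.astype(np.float32),cv2.DIST_HUBER,0,.001,.001).ravel(),np.percentile(q[:,1],[0,1,3]))
E
```

```text
ee_pos: [0.5087, -0.0738, 0.0405]
ft_force: [3.7, 1.0, 9.7]
time: 15.15
ee_pos: [0.5062, -0.0744, 0.0389]
eef_rot: [0.633, 0.753, -0.115, 0.135]
ft_force: [0.8, -0.3, -0.4]
width: 0.0235
scene 122 [ 0.0047  0.9999  0.0146  0.0013 -0.0531  0.0066] [-0.1219 -0.1213 -0.1187]
top 211 [ 0.0002  1.     -0.0026 -0.0009 -0.0454  0.0079] [-0.1199 -0.1193 -0.1167]
```

View pics/wrist7z.png

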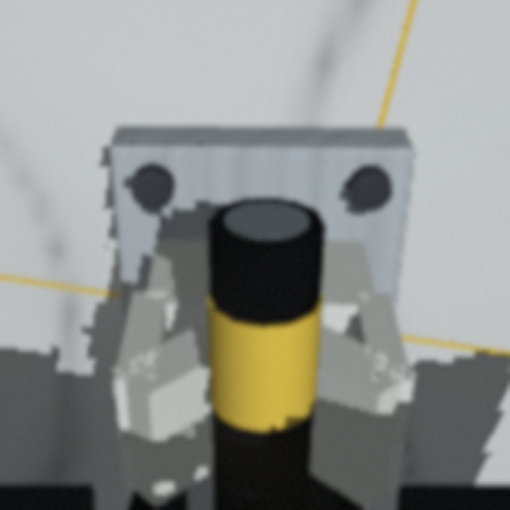

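View pics/scene7z.png

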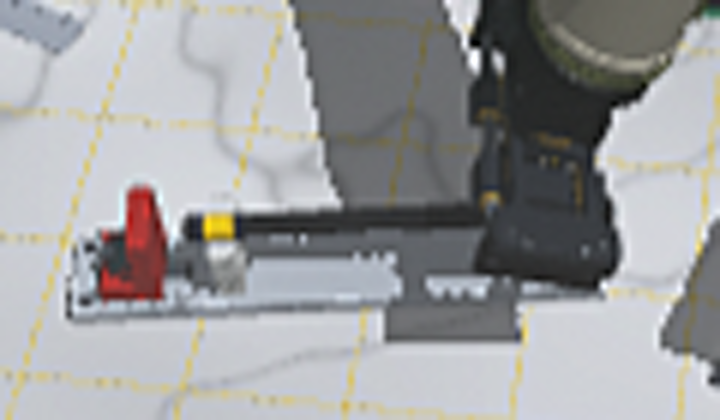

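View pics/top7z.png

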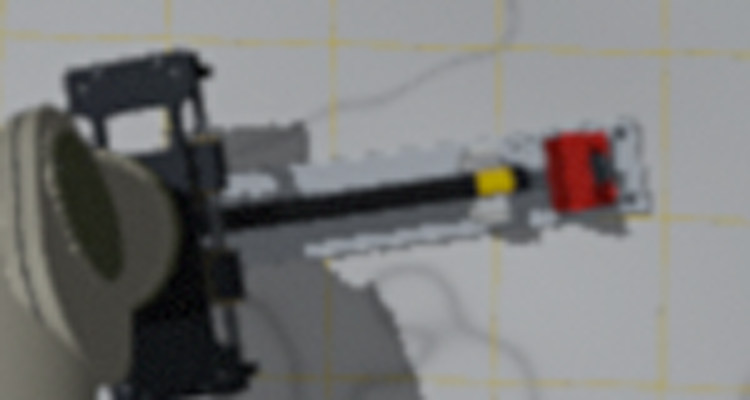

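```bash
python3 -m inch '[[0,0.065,0,0,0,0],[0,0,0,0,0,0]]' |egrep 'ee_pos|force';  python3 -m inch '[[0,0,0,0,0,0],[0,0,0,0,0,0],[0,0,0,0,0,0],[0,0,0,0,0,0]]' -1 5
python3 - <<'E'
from tgt import *
s=read_state();c=camera('wrist');save(c,'wrist8');print(s['torque'],s['ft_force'],R.from_quat(s['eef_rot']).as_matrix().T@(-J))
E
```

```text
ee_pos: [0.5097, -0.0736, 0.0394]
ft_force: [0.5, -0.2, -0.3]
time: 16.05
ee_pos: [0.5088, -0.0739, 0.0392]
eef_rot: [0.633, 0.753, -0.115, 0.135]
ft_force: [-6.1, 0.2, 3.5]
width: 0.0155
[ 0.1609  1.1494 -0.4053] [-6.0624  0.2373  3.4563] [-0.9367 -0.0013  0.3502]
```

View pics/wrist8.png

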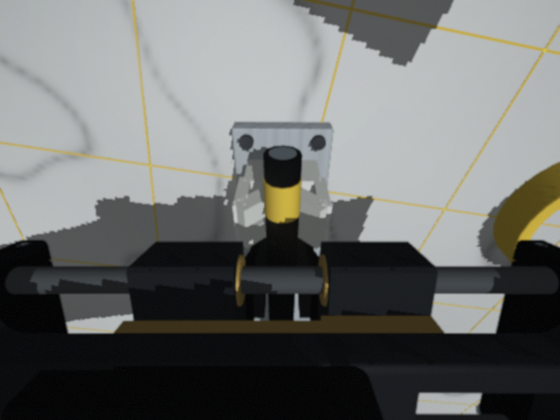

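```bash
python3 -m inch '[[0,-0.022,0,0,0,0],[0,0,0,0,0,0]]' |egrep 'ee_pos|force'; python3 -m inch '[[-0.047,0,0.0175,0,0,0],[-0.047,0,0.0175,0,0,0],[-0.047,0,0.0175,0,0,0],[0,0,0,0,0,0]]'
python3 - <<'E'
from tgt import *
for n in('scene','top'):
    c=camera(n)
    r=cloud(c)-cr
    m=(abs(r@J2)<.03)&(r@J<.02)&(r@J>-.145)&(abs(r[...,2])<.025)&((c['img'].max(-1)<60)|((c['img'][...,0]>150)&(c['img'][...,2]<80)&(c['img'][...,1]>100)))
    q=np.c_[r[m]@J2,r[m]@J,r[m][:,2]]
    print(n,m.sum(),np.percentile(q[:,1],[0,1,3]))
    cv2.imwrite('pics/%s9z.png'%n,cv2.resize(c['img'][185:225,345:405,::-1] if n=='top' else c['img'][180:230,180:240,::-1],None,fx=8,fy=8,interpolation=cv2.INTER_CUBIC))
E
```

```text
ee_pos: [0.5088, -0.0739, 0.0394]
ft_force: [-1.6, -0.9, -0.4]
time: 16.85
ee_pos: [0.5098, -0.08, 0.0395]
eef_rot: [0.633, 0.753, -0.115, 0.136]
ft_force: [-0.3, 0.3, 0.5]
width: 0.0158
scene 135 [-0.1284 -0.1282 -0.125 ]
top 221 [-0.1268 -0.1255 -0.1225]
```

View pics/scene9z.png

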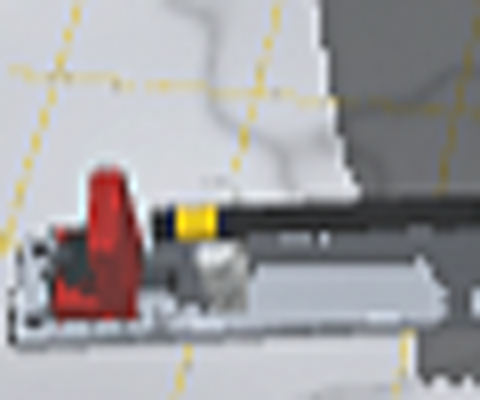

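View pics/top9z.png

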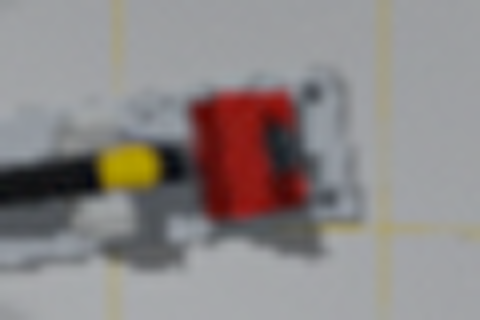

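```bash
python3 -m inch '[[-0.047,0,0.0175,0,0,0],[-0.047,0,0.0175,0,0,0],[0,0,0,0,0,0]]'|egrep 'ee_pos|force'; for i in 1 2 3; do python3 -m inch '[[-0.0235,0,0.009,0,0,0],[0,0,0,0,0,0]]'|egrep 'ee_pos|force'; done
```

```text
ee_pos: [0.5104, -0.084, 0.0394]
ft_force: [0.6, 0.6, 0.6]
ee_pos: [0.5105, -0.0848, 0.0394]
ft_force: [0.3, 1.1, -0.5]
ee_pos: [0.5107, -0.0858, 0.0394]
ft_force: [0.1, -0.4, -0.6]
ee_pos: [0.5109, -0.0868, 0.0394]
ft_force: [0.1, -0.7, -0.2]
```

```bash
for i in 1 2; do python3 -m inch '[[-0.0235,0,0.009,0,0,0],[0,0,0,0,0,0]]'|egrep 'ee_pos|force'; done
python3 - <<'E'
from tgt import *
for n in('scene','top'):
    c=camera(n)
    r=cloud(c)-cr
    m=(abs(r@J2)<.03)&(r@J<.02)&(r@J>-.15)&(abs(r[...,2])<.025)&((c['img'].max(-1)<60)|((c['img'][...,0]>150)&(c['img'][...,2]<80)&(c['img'][...,1]>100)))
    q=np.c_[r[m]@J2,r[m]@J,r[m][:,2]]
    print(n,m.sum(),np.percentile(q[:,1],[0,1,3]))
    cv2.imwrite('pics/%s10z.png'%n,cv2.resize(c['img'][185:225,345:405,::-1] if n=='top' else c['img'][180:230,180:240,::-1],None,fx=8,fy=8,interpolation=cv2.INTER_CUBIC))
E
```

```text
ee_pos: [0.511, -0.0878, 0.0394]
ft_force: [0.1, -0.7, -0.4]
ee_pos: [0.5112, -0.0888, 0.0394]
ft_force: [0.0, 0.4, 0.7]
scene 139 [-0.1409 -0.14   -0.1356]
top 243 [-0.1414 -0.1404 -0.1349]
```

View pics/scene10z.png

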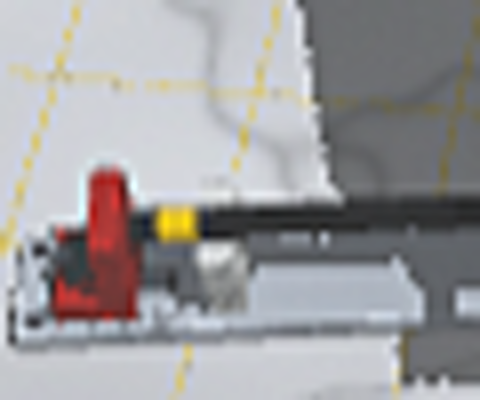

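View pics/top10z.png

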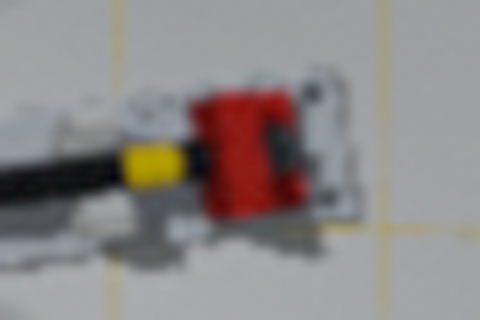

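```bash
for i in 1 2 3 4; do python3 -m inch '[[-0.0118,0,0.0044,0,0,0],[0,0,0,0,0,0]]'|egrep 'ee_pos|force'; done
```

```text
ee_pos: [0.5113, -0.0892, 0.0393]
ft_force: [0.3, 0.8, -0.5]
ee_pos: [0.5114, -0.0897, 0.0394]
ft_force: [-0.2, -0.1, -0.5]
ee_pos: [0.5115, -0.0902, 0.0394]
ft_force: [-0.4, 0.1, -0.3]
ee_pos: [0.5116, -0.0907, 0.0394]
ft_force: [-0.3, -0.0, 0.4]
```

```bash
for i in 1 2 3 4; do python3 -m inch '[[-0.0118,0,0.0044,0,0,0],[0,0,0,0,0,0]]'|egrep 'ee_pos|force'; done
python3 - <<'E'
from tgt import *
c=camera('wrist');save(c,'wrist11')
E
```

```text
ee_pos: [0.5116, -0.0913, 0.0394]
ft_force: [-0.7, -1.3, 0.0]
ee_pos: [0.5118, -0.0917, 0.0394]
ft_force: [0.2, 0.7, -0.2]
ee_pos: [0.5118, -0.0922, 0.0394]
ft_force: [-0.8, -0.4, 0.6]
ee_pos: [0.5119, -0.0926, 0.0393]
ft_force: [-0.6, 0.6, -0.0]
```

View pics/wrist11.png

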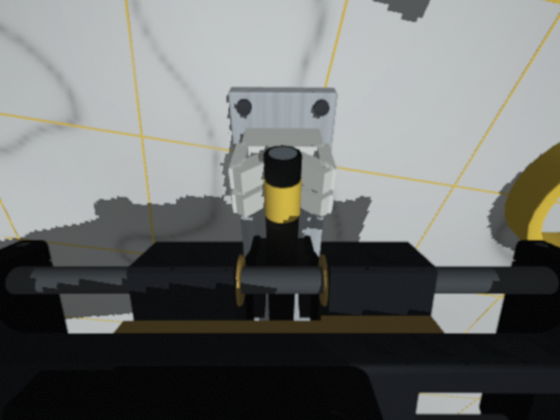

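```bash
for i in 1 2 3 ; do python3 -m inch '[[-0.0118,0,0.0044,0,0,0],[0,0,0,0,0,0]]'|egrep 'ee_pos|force'; done
```

```text
ee_pos: [0.5119, -0.0927, 0.0393]
ft_force: [-2.0, 4.1, 1.5]
ee_pos: [0.512, -0.0929, 0.0392]
ft_force: [-3.0, 5.5, 2.0]
ee_pos: [0.512, -0.0932, 0.0392]
ft_force: [-2.7, 6.8, 1.6]
```

```bash
python3 -m inch '[[0.009,0,-0.0033,0,0,0],[0,0,0,0,0,0]]'|egrep 'ee_pos|force'; python3 -m inch '[[0,0,0,0,0,0],[0,0,0,0,0,0],[0,0,0,0,0,0],[0,0,0,0,0,0]]' -0.08 5
python3 - <<'E'
from tgt import *
for n in('wrist','scene','top'):
    c=camera(n);save(c,n+'12')
    if n!='wrist': cv2.imwrite('pics/%s12z.png'%n,cv2.resize(c['img'][185:225,345:405,::-1] if n=='top' else c['img'][180:230,180:240,::-1],None,fx=8,fy=8,interpolation=cv2.INTER_CUBIC))
E
```

```text
ee_pos: [0.512, -0.0932, 0.0392]
ft_force: [-2.6, 4.6, 1.0]
time: 22.22
ee_pos: [0.5121, -0.094, 0.0394]
eef_rot: [0.633, 0.753, -0.115, 0.136]
ft_force: [-0.2, 0.5, 1.4]
width: 0.0388
```

View pics/wrist12.png

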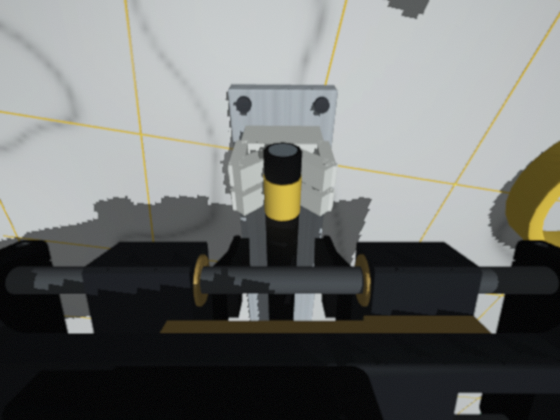

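View pics/scene12z.png

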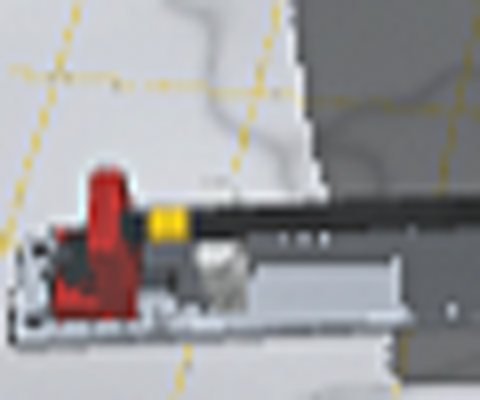

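```bash
python3 -m inch '[[-0.05,0,-0.14,0,0,0],[-0.1,0,-0.28,0,0,0],[-0.18,0,-0.47,0,0,0],[-0.35,0,-0.94,0,0,0],[-0.35,0,-0.94,0,0,0]]'|egrep 'ee_pos|force';python3 -m inch '[[-0.35,0,-0.94,0,0,0],[-0.35,0,-0.94,0,0,0],[0.94,0,-0.35,0,0,0],[0.94,0,-0.35,0,0,0],[0.94,0,-0.35,0,0,0]]'
python3 -m inch '[[0.94,0,-0.35,0,0,0],[0.94,0,-0.35,0,0,0],[0.94,0,-0.35,0,0,0],[0.94,0,-0.35,0,0,0],[0,0,0,0,0,0]]'
python3 - <<'E'
from tgt import *
import pickle
print(read_state()['joint_vel'])
c0={n:pickle.load(open(n+'0.pkl','rb')) for n in('scene','top')}
for n in('scene','top'):
    c=camera(n);save(c,n+'13')
    cv2.imwrite('pics/%s13z.png'%n,cv2.resize(c['img'][165:265,150:410,::-1] if n=='top' else c['img'][160:250,170:370,::-1],None,fx=3,fy=3,interpolation=cv2.INTER_CUBIC))
    for tag,cc in(('before',c0[n]),('after',c)):
        r=cloud(cc)-cr;q=np.stack([r@J2,r@J,r[...,2]],-1)
        h=cv2.cvtColor(cc['img'],cv2.COLOR_RGB2HSV).astype(int)
        red=((h[...,0]<8)|(h[...,0]>172))&(h[...,1]>130)&(h[...,2]>60)&(abs(q[...,0])<.05)&(q[...,1]<-.09)&(q[...,1]>-.2)&(q[...,2]>.008)
        v,u=np.nonzero(red);print(n,tag,'red',red.sum(),u.mean(),v.mean(),q[red].mean(0),np.percentile(q[red][:,1],[3,97]))
    m=(abs(q[...,0])<.03)&(abs(q[...,1])<.16)&(abs(q[...,2])<.025)&((cc['img'].max(-1)<70)|((cc['img'][...,0]>150)&(cc['img'][...,2]<80)&(cc['img'][...,1]>100)))
    t=q[m];print('tube',m.sum(),cv2.fitLine(t.astype(np.float32),cv2.DIST_HUBER,0,.001,.001).ravel(),np.percentile(t[:,1],[0,1,99,100]))
E
```

```text
ee_pos: [0.5121, -0.0937, 0.1596]
ft_force: [0.2, 0.8, -0.1]
time: 23.62
ee_pos: [0.4912, 0.0262, 0.2387]
eef_rot: [0.633, 0.753, -0.114, 0.136]
ft_force: [-0.2, 0.1, -0.1]
width: 0.0396
time: 24.25
ee_pos: [0.4632, 0.1864, 0.2379]
eef_rot: [0.631, 0.755, -0.114, 0.136]
ft_force: [-0.3, 0.3, -0.7]
width: 0.0398
[ 0.032  -0.0225  0.0539  0.0266  0.0259 -0.0046  0.0263]
scene before red 41 192.6341463414634 206.65853658536585 [ 0.0018 -0.15    0.0165] [-0.1568 -0.1442]
scene after red 42 192.71428571428572 206.42857142857142 [ 0.0009 -0.1498  0.0167] [-0.1569 -0.1435]
tube 218 [ 0.0072  1.      0.0033  0.0019 -0.0155  0.0066] [-0.1448 -0.143   0.1127  0.1136]
top before red 81 374.5679012345679 204.01234567901236 [-0.0018 -0.1463  0.0165] [-0.154  -0.1396]
top after red 81 374.5432098765432 203.7530864197531 [-0.001  -0.1464  0.0163] [-0.1536 -0.1402]
tube 391 [ 0.0053  1.      0.0077 -0.0005 -0.0122  0.0074] [-0.1416 -0.139   0.113   0.1156]
```

View pics/scene13z.png

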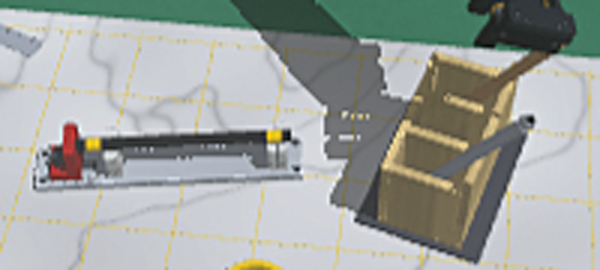

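View pics/top13z.png

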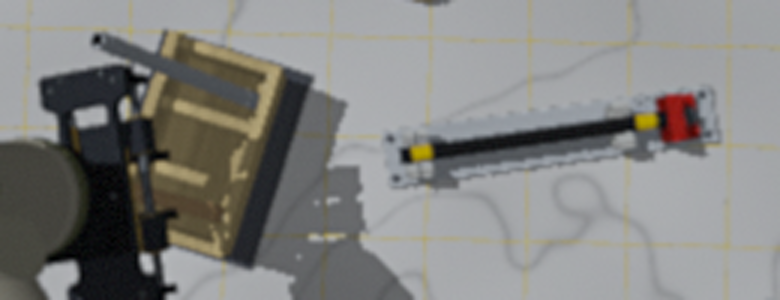

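The tube is seated and the stop hasn't moved, but my retreat brought the gripper closer to the rack than I wanted. I'll lift it straight up, then check the rack.

```bash
python3 -m inch '[[-0.35,0,-0.94,0,0,0],[-0.35,0,-0.94,0,0,0],[-0.35,0,-0.94,0,0,0],[-0.35,0,-0.94,0,0,0]]'
python3 -m inch '[[-0.5,-1,0,0,0,0],[-0.5,-1,0,0,0,0],[-0.5,-1,0,0,0,0],[-0.5,-1,0,0,0,0],[-0.5,-1,0,0,0,0]]'
python3 - <<'E'
from tgt import *
import pickle
for n in('scene','top'):
    c=camera(n);save(c,n+'14');a0=pickle.load(open(n+'0.pkl','rb'))['img']
    sl=(slice(165,265),slice(150,410)) if n=='top' else (slice(160,250),slice(170,370))
    cv2.imwrite('pics/%s14z.png'%n,cv2.resize(np.vstack([a0[sl],c['img'][sl]])[:,:,::-1],None,fx=3,fy=3,interpolation=cv2.INTER_CUBIC))
    for tag,im in (('before',a0),('after',c['img'])):
        h=cv2.cvtColor(im,cv2.COLOR_RGB2HSV).astype(int)
E
```

```text
time: 24.85
ee_pos: [0.4642, 0.1816, 0.3999]
eef_rot: [0.634, 0.753, -0.115, 0.136]
ft_force: [0.2, -1.1, -0.2]
width: 0.0399
time: 25.48
ee_pos: [0.2821, 0.0545, 0.4335]
eef_rot: [0.634, 0.753, -0.115, 0.135]
ft_force: [-0.5, -1.0, -0.1]
width: 0.0402
```

View pics/scene14z.png

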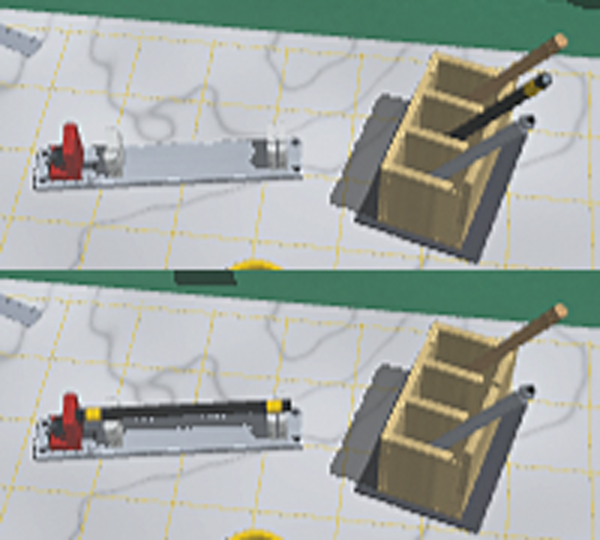

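View pics/top14z.png

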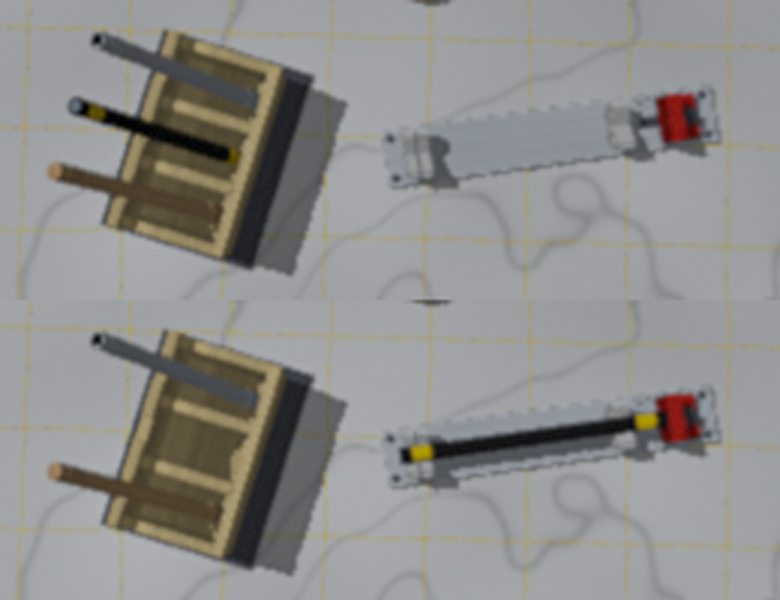

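View pics/scene14.png

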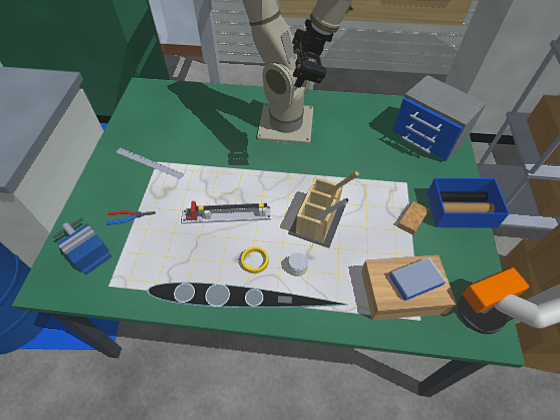

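```bash
python3 -m inch '[[0,0,0,0,0,0],[0,0,0,0,0,0],[0,0,0,0,0,0]]'; python3 -c "
from bench import close_job
print(close_job())"
```

```text
time: 25.95
ee_pos: [0.2836, 0.0569, 0.4329]
eef_rot: [0.633, 0.753, -0.116, 0.136]
ft_force: [-0.0, 0.4, 0.5]
width: 0.0399
the job is handed in; nothing more can be done
None
```

I drew the carbon tube out of the rack, laid it in both V-cradles and slid it until its foot end met the red stop. I then let go, backed away and handed the job in at 26 s of the 53 s allowed.

**Contact with the stop:** when the tube met the stop the wrist force along the slide rose to 6.8 N. I eased it to about 4.6 N before opening the fingers. Both readings are below the stop's 10 N slip limit. The pictures show no visible gap, though they resolve only about 3 mm, so contact after release rests mainly on the push.

**Stop and bench:** the red stop's pixels before and after agree to about 0.3 px, so it has not visibly moved. The rack, the aluminium tube, the dowel and the other items look unchanged in the before and after pictures.

**Disagreements and slips:**
- **Stop position:** the two cameras put the stop face about 4 mm apart, so I found contact by force instead.
- **Lowering:** the tube touched a cradle wall about 2 mm off-centre, with the wrist force reaching about 27 N. I loosened the grip so it could settle, then re-centred and gripped lightly before sliding.
- **Retreat:** my path away passed closer to the dowel than I intended. There was no contact force, and the dowel shows no shift.

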